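# Sort the spring hold-downs by stiffness

## Robot

A 7-joint arm with a two-finger parallel gripper is mounted at the origin on the work surface. World frame = base frame: x ahead of the robot, y to its left, z up, the work surface at z = 0. Lengths are in m, angles in degrees, forces in N, time in s.
With the tool pointing down it reaches from about 0.425 to 0.875 m from the base axis. Payload 4.7 kg.
Tool frame: the origin (TCP) lies midway between the tips of the shut fingers; the grasp point (between the pads) lies 19 mm behind it (env.tcp_to_grasp is the distance from the TCP to the grasp point, in m); z points along the fingers, x is the direction in which the jaws open and shut, and the axes are right-handed (so a half turn about z gives the same grasp; the last joint's range is limited). The gripper opens to 87 mm and grips with 3 to 60 N. Pads are 19 mm wide; open, the fingers measure 117 mm over their backs; the gripper's body (75 mm by 190 mm) begins 51 mm behind the grasp point.
Start: joints at [71.052, 18.392, -4.016, 83.108, 1.295, 78.541, -3.26], TCP at [0.22, -0.612, 0.223] pointing down, gripper open.
Joint ranges: [-163.93, 163.93], [-17.29, 119.83], [-79.2, 71.16], [3.27, 140.29], [-89.18, 269.18], [5.43, 117.66], [-154.24, 154.24]. Speed limits (degrees/s): [147.25, 147.25, 180, 180, 180, 180, 180].

## Interface

Orientations are given as [roll, pitch, yaw] about the fixed x, y, z axes, in that order (R = Rz(yaw) Ry(pitch) Rx(roll)).
In Python, from cell import env, viewer gives the robot as it stands.
- The arm moves only by the shell command python3 -m pendant 'ROWS' [OPENING] [FORCE]. ROWS is JSON, a list of rows, each a list of 6 numbers: the shift along the tool's x, y, z each as a share of 0.1 m, from -1 to 1, then the turn, a rotation vector about the tool's x, y, z each as a share of 90 degrees, from -1 to 1. A call has exactly 8 rows; each row is the pose to reach, as a shift and turn from the pose commanded when the call began, along the tool's axes at that moment; what a row does not reach only later rows make up. A row lasts 1/8 s, in which the tool goes at most 62.5 mm and 10.7 degrees, less where a joint would pass 70% of its speed; a pose out of reach is approached as far as the arm can. A call with a number of a shift or a turn outside -1 to 1 is refused whole. A call with a gripper value outside its range is refused whole. OPENING is the finger opening in mm, from 0 to 87, set as the call begins (- or left out, the last holds). The fingers move at their own pace and stop on an object; FORCE is the grip in N (left out, the last holds). Time passes only in rows, so rows that repeat a pose let the fingers close, or fill a call up. It gives the time, the measured TCP pose, the force and the opening at its end, in the units of the state.
- env.get_obs(): the state, without advancing time (a new reading comes with each control period).
- viewer.read_camera(name): name is "scene" or "side" or "wrist"; returns a dict with "frame" (384x512x3 uint8, red, green, blue), "fx", "fy", "cx", "cy" (pixels), "view" (4x4, takes a point from world to camera coordinates); the wrist camera has in their place "hand_eye" (4x4, takes a point from camera to tool coordinates, whose origin is the TCP and whose axes are the tool frame's). Camera axes: x right, y down, z forward; pixel columns grow to the right and rows downward; lengths in m; the calibration is good to about 2 mm. The wrist camera is an equidistant fisheye: a pixel r from the principal point sees the ray r / f radians off the axis. A picture is of the moment at which its call begins: read the wrist's pose just before it. There is no depth.
- env.sign_off(): hands the job in, once; it reports no verdict.
The state is a dict: "time_s": time; "qpos": joint angles; "joint_velocities": joint speeds; "effort": joint torques, N m; "tool_pos": TCP position; "tool_rot": TCP orientation; "force": force on the tool from outside, world axes, zero at the start; "wrist_torque": the same for the moment, N m; "grip_width": finger opening in m.
Only numpy, scipy, OpenCV 4.12 (cv2) and the standard library are available. Lean on these libraries where they do the work, as an engineer would, in place of code of your own. Each camera call takes 0.05 s, during which the arm holds its last target.

## Task

Press the yellow buttons of the three spring hold-downs to feel which springs are stiff and which are weak. Slide each stiff one along its rail until it is wholly inside the bay with the red floor, and each weak one wholly inside the bay with the green floor; leave the solder spool, flux bottle and brush where they are.

Things in the scene. Friction and masses are not known exactly. Their poses are not given: they have to be found in the camera images.
- board: Fixed plywood board 360 (x) x 520 (y) x 12 mm; origin: centre of its underside. Three rails run across it along y. At each y end is a bay fenced on three sides by laths (12 mm wide, standing 22 mm above the board), open towards the middle. Board frame: bay mouth at |y| = 120 mm, end wall's inner face at 245 mm, side walls' inner faces at x = -150 and +150 mm.
- red_mat: Fixed red sheet, 290 (x) x 120 (y) x 1 mm: floor of the bay for STIFF hold-downs, at either y end of the board. Origin at the centre of the bay's floor (182.5 mm from the board's centre along board y), axes parallel to the board's.
- green_mat: Fixed green sheet of the same size: floor of the other bay, for WEAK hold-downs. Origin at the centre of that bay's floor.
- rail_1: Fixed aluminium rail, 22 mm wide, 3 mm high, along board y into both bays. Origin on the board's top (rail's middle), where the axis of the spring hold-down riding on it stands at the start. Hold-down: round steel base 70 mm across, its top 32 mm above this origin, with a yellow button 40 mm across whose top is 66 mm above this origin. It slides along the rail only (3 to 4 N) and cannot be lifted.
- rail_2: Fixed aluminium rail, 22 mm wide, 3 mm high, along board y into both bays. Origin on the board's top (rail's middle), where the axis of the spring hold-down riding on it stands at the start. Hold-down: round steel base 70 mm across, its top 32 mm above this origin, with a yellow button 40 mm across whose top is 66 mm above this origin. It slides along the rail only (3 to 4 N) and cannot be lifted.
- rail_3: Fixed aluminium rail, 22 mm wide, 3 mm high, along board y into both bays. Origin on the board's top (rail's middle), where the axis of the spring hold-down riding on it stands at the start. Hold-down: round steel base 70 mm across, its top 32 mm above this origin, with a yellow button 40 mm across whose top is 66 mm above this origin. It slides along the rail only (3 to 4 N) and cannot be lifted.
- slide_a (a joint): Travel of hold-down a along its rail, m: 0 = start, in the middle; + towards the board's +y end; -0.208 to 0.208. It stays where it is left. Which rail carries a, b or c changes each time and they look alike.
- button_a (a joint): How far the button of hold-down a is pressed, m: 0 = up, 0.014 = fully down; springs back. Each is stiff or weak, unseen; there is at least one of each. Weak: starts to move at about 1.5 N, fully down at 4.5 N. Stiff: starts at about 6 N, fully down at 16 N.
- slide_b (a joint): Travel of hold-down b along its rail, m: 0 = start, in the middle; + towards the board's +y end; -0.208 to 0.208. It stays where it is left. Which rail carries a, b or c changes each time and they look alike.
- button_b (a joint): How far the button of hold-down b is pressed, m: 0 = up, 0.014 = fully down; springs back. Each is stiff or weak, unseen; there is at least one of each. Weak: starts to move at about 1.5 N, fully down at 4.5 N. Stiff: starts at about 6 N, fully down at 16 N.
- slide_c (a joint): Travel of hold-down c along its rail, m: 0 = start, in the middle; + towards the board's +y end; -0.208 to 0.208. It stays where it is left. Which rail carries a, b or c changes each time and they look alike.
- button_c (a joint): How far the button of hold-down c is pressed, m: 0 = up, 0.014 = fully down; springs back. Each is stiff or weak, unseen; there is at least one of each. Weak: starts to move at about 1.5 N, fully down at 4.5 N. Stiff: starts at about 6 N, fully down at 16 N.
- spool: Bystander: aluminium solder spool standing left of the board (+y), 60 mm diameter, 55 mm high; origin at the centre of its underside.
- flux: Bystander: amber flux bottle standing right of the board (-y), 56 mm diameter, 130 mm high; origin at the centre of its underside.
- brush: Bystander: flux brush, 160 mm long, lying right of the board (-y), nearer the robot than the bottle; handle towards its -x.

How it is judged (in metres and radians):
On the way:
1. a hold-down's button has been pressed at least 4 mm down (value of joint any of button_a, button_b, button_c above 0.004 m), for 0.04 s.
At the end, for the whole second after the job is handed in: Every stiff hold-down is at least 148 mm along its rail towards the red-floored bay, every weak one at least 148 mm towards the green-floored bay (wholly inside is 155 mm; 7 mm tolerance), at rest, buttons up (pressed under 3 mm) (((y of red_mat in the frame of board above 0 m and value of joint slide_a above 0.148 m and value of joint each of slide_b, slide_c below -0.148 m) or (y of red_mat in the frame of board below 0 m and value of joint slide_a below -0.148 m and value of joint each of slide_b, slide_c above 0.148 m)) and velocity of joint slide_a between -0.01 and 0.01 m/s and value of joint each of button_a, button_b, button_c below 0.003 m and velocity of joint slide_b between -0.01 and 0.01 m/s and velocity of joint slide_c between -0.01 and 0.01 m/s); the robot touches nothing.
It fails at once if the spool, the flux bottle or the brush is moved more than 20 mm (distance of any of spool, flux, brush from where it was at the start of the episode above 0.02 m).
It also fails if it takes over 59 s, if anything falls off the work surface, if the arm or the gripper's body presses on something with over 40 N, if the wrist force passes 120 N, or if a joint passes its speed limit or range.

## Working session

There is one attempt and no reset: what is moved stays moved. The work goes in short steps, Python scripts to look and compute and a shell command to move; the robot and the scene stay as the last step left them, time stands still between calls to the robot, and variables do not carry over. Pictures are saved under pics/ and viewed, and the job is handed in when it is done.

```bash
ls; mkdir -p pics
python3 - <<'E'
from cell import env, viewer
import cv2,numpy as np
o=env.get_obs(); print({k:np.round(v,3).tolist() for k,v in o.items()})
for n in ("scene","side"):
    c=viewer.read_camera(n); cv2.imwrite(f"pics/{n}0.png",cv2.resize(c["frame"][:,:,::-1],(800,600),interpolation=cv2.INTER_CUBIC)); print(n,c["fx"],c["fy"],c["cx"],c["cy"],np.round(c["view"],3).tolist())
E
```

```text
pics
{'time_s': 0.0, 'qpos': [71.052, 18.44, -4.017, 83.174, 1.297, 78.542, -3.262], 'joint_velocities': [0.053, -0.001, 0.006, 0.03, 0.023, -0.056, 0.024], 'effort': [0.0, -49.129, -0.404, -31.253, -0.064, 0.044, 0.0], 'tool_pos': [0.219, -0.611, 0.221], 'tool_rot': [179.992, 0.111, -70.242], 'force': [0.187, -0.102, -0.423], 'wrist_torque': [0.013, 0.025, -0.018], 'grip_width': 0.087}
scene 421.86258786250835 421.86258786250835 263.66876024627817 181.79060548366667 [[0.35, 0.937, -0.015, -0.187], [0.786, -0.302, -0.54, -0.378], [-0.51, 0.177, -0.842, 1.631], [0.0, 0.0, 0.0, 1.0]]
side 350.69347388744904 350.69347388744904 259.4447670357865 187.06110731534267 [[-0.844, -0.536, 0.01, 0.445], [-0.349, 0.536, -0.769, 0.234], [0.406, -0.652, -0.64, 0.732], [0.0, 0.0, 0.0, 1.0]]
```

View pics/scene0.png

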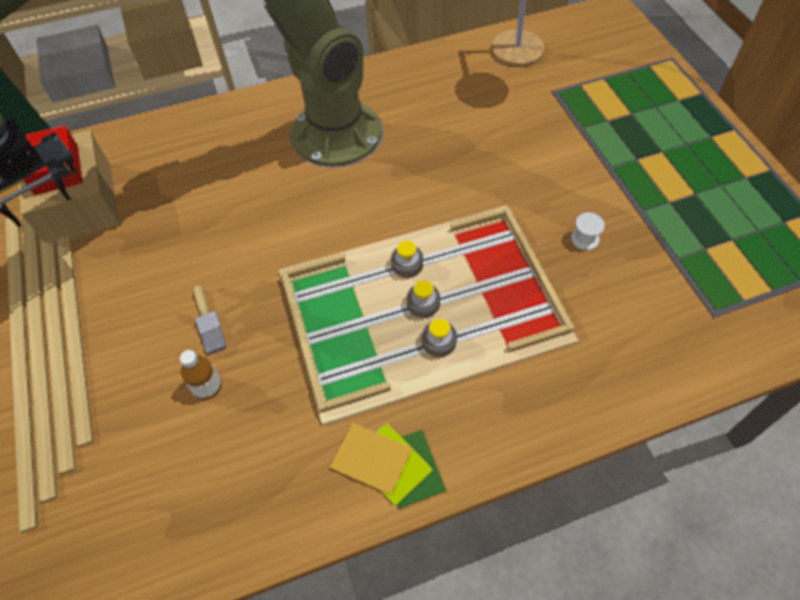

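View pics/side0.png

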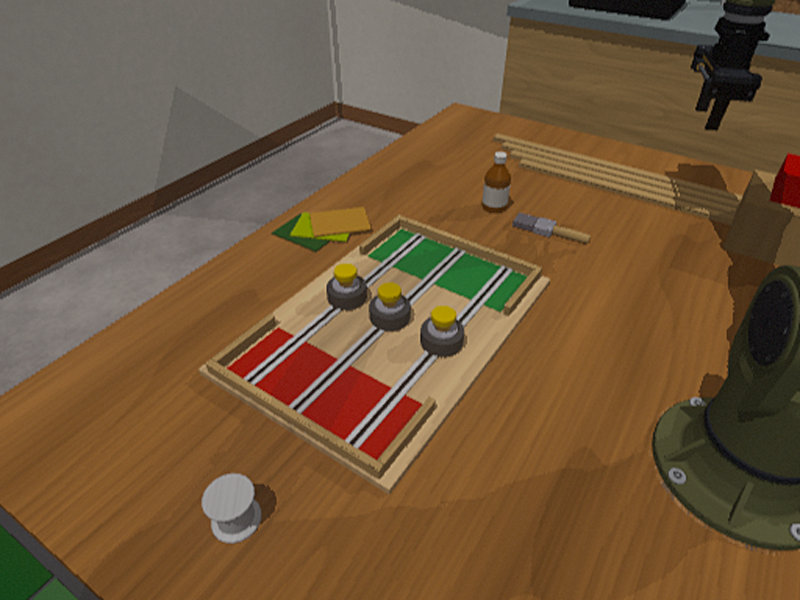

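Run:
```python
from cell import env, viewer
import cv2,numpy as np
for n,(x,y,w,h) in dict(scene=(170,125,200,150),side=(120,130,240,180)).items():
    f=viewer.read_camera(n)["frame"][y:y+h,x:x+w,::-1]
    cv2.imwrite(f"pics/{n}1.png",cv2.resize(f,(800,600),interpolation=cv2.INTER_CUBIC))
```

```text
(no output)
```

View pics/scene1.png

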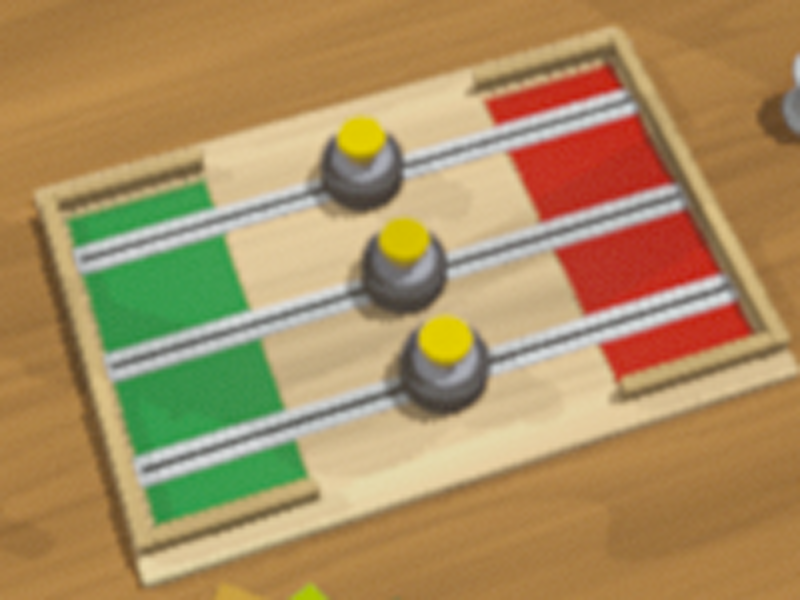

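View pics/side1.png

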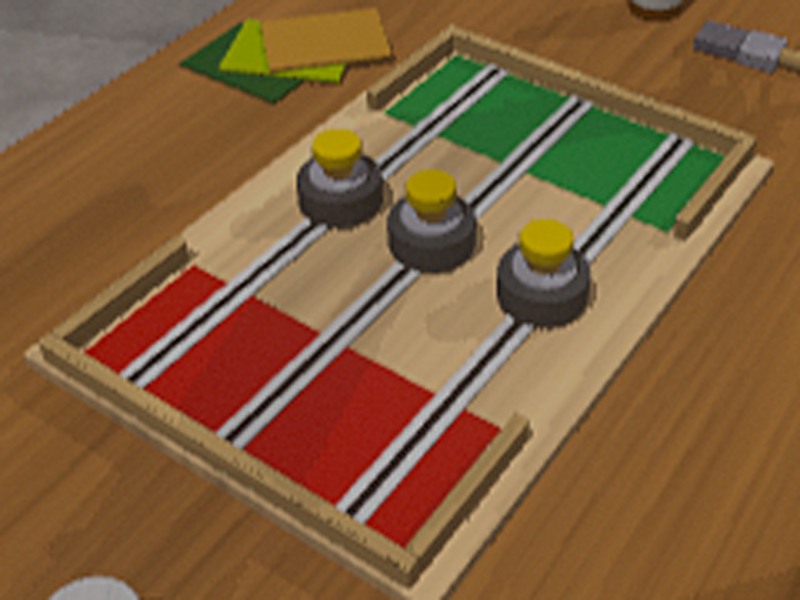

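The red bay is on the +y (spool) side and the green one on the -y side. In the enlarged scene crop, the button tops are at (361,136), (404,240) and (447,338). In the side crop they are at (546,237), (432,186) and (337,144).

Run:
```python
from cell import env, viewer
import cv2,numpy as np
C={n:viewer.read_camera(n) for n in("scene","side")}
off=dict(scene=(170,125,4),side=(120,130,10/3))
def pt(n,p,z):
    c=C[n];ox,oy,s=off[n];u=(p[0]+.5)/s+ox-.5;v=(p[1]+.5)/s+oy-.5
    R=c["view"][:3,:3];t=c["view"][:3,3];o=-R.T@t;d=R.T@np.array([(u-c["cx"])/c["fx"],(v-c["cy"])/c["fy"],1])
    return np.round((o+d*(z-o[2])/d[2])[:2],4), 
for a,b in zip([(361,136),(404,240),(447,338)],[(546,237),(432,186),(337,144)]):
    print(pt("scene",a,.078),pt("side",b,.078))
for a,b in [((82,258),(632,100)),((115,367),(680,197)),((142,469),(730,288))]:
    A=pt("scene",a,.015)[0];B=pt("scene",b,.015)[0];d=B-A;print("rail",A,B,np.linalg.norm(d),np.degrees(np.arctan2(-d[0],d[1])),(A+B)/2)
for a,b in [((350,515),(683,140)),((230,440),(582,100)),((128,380),(495,70))]:
    A=pt("side",b,.015)[0];B=pt("side",a,.015)[0];d=B-A;print("rail",A,B,np.linalg.norm(d),np.degrees(np.arctan2(-d[0],d[1])),(A+B)/2)
```

```text
(array([0.4485, 0.0205]),) (array([0.4425, 0.0262]),)
(array([0.552 , 0.0173]),) (array([0.5437, 0.023 ]),)
(array([0.6429, 0.0163]),) (array([0.6359, 0.0206]),)
rail [ 0.4378 -0.2163] [0.4529 0.2628] 0.47933789752115363 -1.8052180563224458 [0.44535 0.02325]
rail [ 0.5429 -0.2183] [0.557 0.257] 0.4755090956017561 -1.6992081421713505 [0.54995 0.01935]
rail [ 0.633  -0.2228] [0.6491 0.2557] 0.47877078022786645 -1.9270933699728185 [0.64105 0.01645]
rail [ 0.4352 -0.2159] [0.4491 0.259 ] 0.4751033782241503 -1.6765298491613958 [0.44215 0.02155]
rail [ 0.5395 -0.2209] [0.5516 0.2552] 0.4762537348934914 -1.4558490314011026 [0.54555 0.01715]
rail [ 0.633  -0.2191] [0.6465 0.2541] 0.4733925326829733 -1.6341573833478638 [0.63975 0.0175 ]
```

```bash
python3 -m pendant '[[-0.1,-0.1,0,0,0,0],[-0.22,-0.23,0,0,0,0],[-0.35,-0.36,0,0,0,0],[-0.47,-0.49,0,0,0,0],[-0.6,-0.62,0,0,0,0],[-0.72,-0.75,0,0,0,0],[-0.84,-0.88,0,0,0,0],[-0.96,-1,0,0,0,0]]' 0 20
python3 -m pendant '[[-0.12,-0.12,0,0,0,0],[-0.24,-0.25,0,0,0,0],[-0.36,-0.37,0,0,0,0],[-0.48,-0.5,0,0,0,0],[-0.6,-0.62,0,0,0,0],[-0.72,-0.75,0,0,0,0],[-0.84,-0.88,0,0,0,0],[-0.96,-1,0,0,0,0]]'
```

```text
time_s: 1.3
tool_pos: [0.2819, -0.4865, 0.2226]
tool_rot: [180.0, -0.0, -70.2]
force: [0.3, -0.4, 0.6]
grip_width: 0.0148
time_s: 2.3
tool_pos: [0.3436, -0.3624, 0.2226]
tool_rot: [-180.0, -0.0, -70.2]
force: [-0.2, 0.9, 0.7]
grip_width: 0.0001
```

```bash
python3 -m pendant '[[-0.12,-0.12,0,0,0,0],[-0.24,-0.25,0,0,0,0],[-0.36,-0.37,0,0,0,0],[-0.48,-0.5,0,0,0,0],[-0.6,-0.62,0,0,0,0],[-0.72,-0.75,0,0,0,0],[-0.84,-0.88,0,0,0,0],[-0.96,-1,0,0,0,0]]'
python3 -m pendant '[[-0.12,-0.12,0,0,0,0],[-0.24,-0.25,0,0,0,0],[-0.36,-0.37,0,0,0,0],[-0.48,-0.5,0,0,0,0],[-0.6,-0.62,0,0,0,0],[-0.72,-0.75,0,0,0,0],[-0.84,-0.88,0,0,0,0],[-0.96,-1,0,0,0,0]]'
python3 -m pendant '[[-0.12,-0.12,0.05,0,0,0.03],[-0.24,-0.25,0.15,0,0,0.06],[-0.36,-0.37,0.3,0,0,0.1],[-0.48,-0.5,0.45,0,0,0.14],[-0.6,-0.62,0.6,0,0,0.18],[-0.72,-0.75,0.75,0,0,0.21],[-0.84,-0.88,0.9,0,0,0.239],[-0.96,-1,1,0,0,0.239]]'
```

```text
time_s: 3.3
tool_pos: [0.4052, -0.2382, 0.2226]
tool_rot: [-180.0, -0.0, -70.2]
force: [0.9, -0.0, 0.1]
grip_width: 0.0006
time_s: 4.3
tool_pos: [0.4668, -0.1141, 0.2226]
tool_rot: [-180.0, -0.0, -70.2]
force: [0.5, 0.5, 0.4]
grip_width: 0.0004
time_s: 5.3
tool_pos: [0.528, 0.01, 0.1217]
tool_rot: [180.0, 0.0, -91.8]
force: [-0.2, -0.2, -0.1]
grip_width: 0.0003
```

```bash
python3 -m pendant '[[-0.05,-0.1,0,0,0,0],[-0.1,-0.2,0.15,0,0,0],[-0.1,-0.2,0.3,0,0,0],[-0.1,-0.2,0.4,0,0,0],[-0.1,-0.2,0.46,0,0,0],[-0.1,-0.2,0.5,0,0,0],[-0.1,-0.2,0.52,0,0,0],[-0.1,-0.2,0.52,0,0,0]]'
python3 - <<'E'
from cell import env, viewer
import cv2,numpy as np
f=viewer.read_camera("side")["frame"][130:310,120:360,::-1]
cv2.imwrite("pics/press2.png",cv2.resize(f,(800,600),interpolation=cv2.INTER_CUBIC))
for i in range(3): print(np.round(env.get_obs()["force"],2))
E
```

```text
time_s: 6.3
tool_pos: [0.5476, 0.0178, 0.0718]
tool_rot: [179.9, -0.1, -91.8]
force: [-5.1, -0.3, 11.3]
grip_width: 0.0007
[-5.49 -1.12 10.67]
[-5.49 -1.12 10.67]
[-5.49 -1.12 10.67]
```

View pics/press2.png

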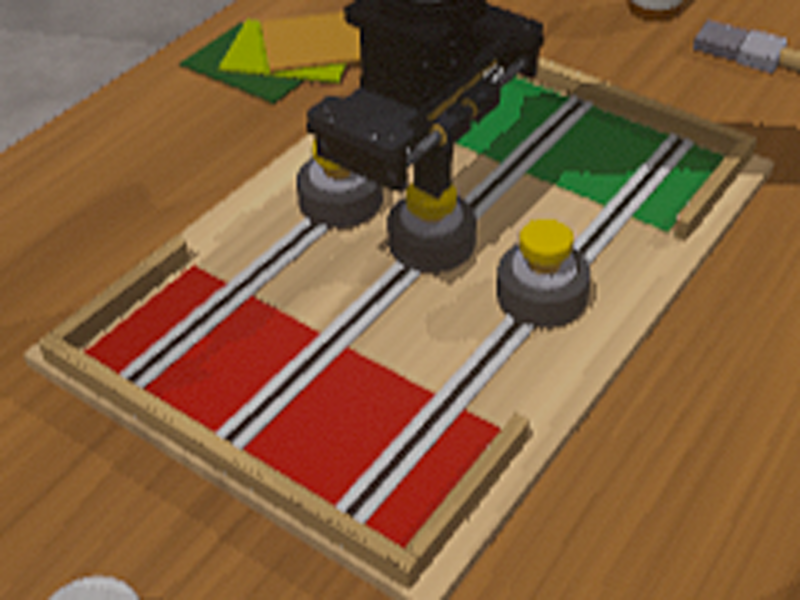

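```bash
python3 -m pendant '[[0,0,-0.2,0,0,0],[0,0,-0.35,0,0,0],[0,0,-0.35,0,0,0],[0,0,-0.35,0,0,0],[0,0,-0.35,0,0,0],[0,0,-0.35,0,0,0],[0,0,-0.35,0,0,0],[0,0,-0.2,0,0,0]]' 60
python3 -m pendant '[[0,0,0.1,0,0,0],[0,0,0.25,0,0,0],[0,0,0.37,0,0,0],[-0.1,0,0.38,0,0,0],[-0.2,0,0.38,0,0,0],[-0.33,0,0.38,0,0,0],[-0.46,0,0.38,0,0,0],[-0.6,0,0.38,0,0,0]]'
```

```text
time_s: 7.35
tool_pos: [0.5493, 0.0184, 0.0909]
tool_rot: [-179.9, -0.0, -91.8]
force: [-0.6, -0.6, -0.8]
grip_width: 0.0591
time_s: 8.35
tool_pos: [0.5498, 0.0791, 0.0525]
tool_rot: [180.0, -0.0, -91.8]
force: [-1.6, -3.5, -2.0]
grip_width: 0.0599
```

```bash
python3 -m pendant '[[-0.14,0,0,0,0,0],[-0.28,0,0,0,0,0],[-0.42,0,0,0,0,0],[-0.56,0,0,0,0,0],[-0.7,0,0,0,0,0],[-0.84,0,0,0,0,0],[-0.94,0,0,0,0,0],[-1,0,0,0,0,0]]'
python3 -m pendant '[[-0.1,0,0,0,0,0],[-0.17,0,0,0,0,0],[-0.2,0,0,0,0,0],[-0.2,0,0,0,0,0],[-0.17,0,-0.02,0,0,0],[-0.15,0,-0.2,0,0,0],[-0.15,0,-0.4,0,0,0],[-0.15,0,-0.6,0,0,0]]'
python3 - <<'E'
from cell import env, viewer
import cv2,numpy as np
f=viewer.read_camera("side")["frame"][130:310,120:360,::-1]
cv2.imwrite("pics/slid2.png",cv2.resize(f,(800,600),interpolation=cv2.INTER_CUBIC))
f=viewer.read_camera("scene")["frame"][125:275,170:370,::-1]
cv2.imwrite("pics/slid2s.png",cv2.resize(f,(800,600),interpolation=cv2.INTER_CUBIC))
E
```

```text
time_s: 9.35
tool_pos: [0.5532, 0.1792, 0.0526]
tool_rot: [-180.0, 0.0, -91.7]
force: [-3.1, -2.4, 0.7]
grip_width: 0.0601
time_s: 10.35
tool_pos: [0.5543, 0.1937, 0.1149]
tool_rot: [-179.9, 0.0, -91.8]
force: [0.2, 0.3, -0.4]
grip_width: 0.06
```

View pics/slid2.png

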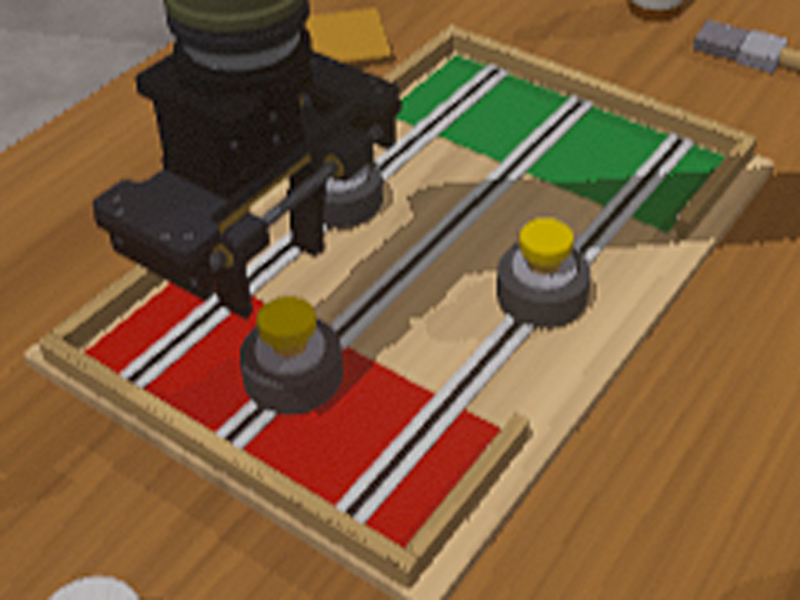

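View pics/slid2s.png

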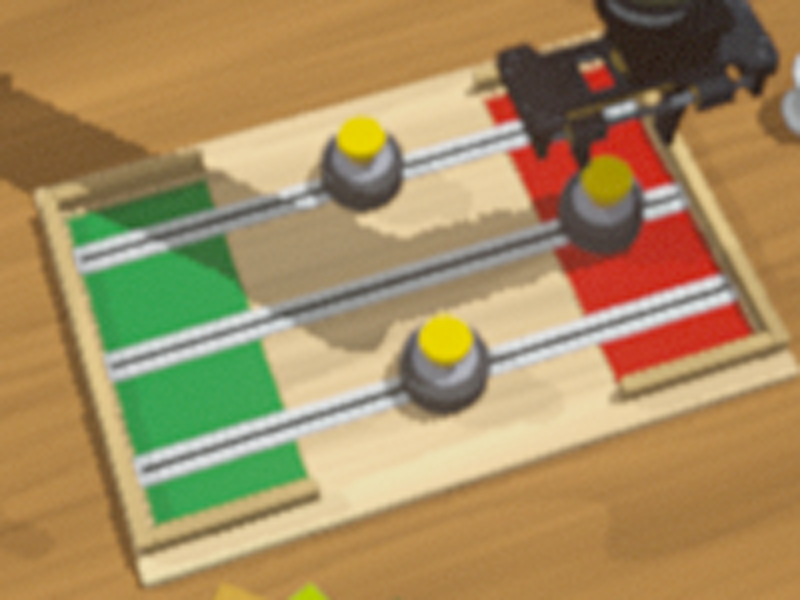

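```bash
python3 -m pendant '[[0.12,-0.1,0,0,0,0],[0.25,-0.25,0,0,0,0],[0.37,-0.4,0,0,0,0],[0.5,-0.5,0,0,0,0],[0.62,-0.6,0,0,0,0],[0.75,-0.7,0,0,0,0],[0.88,-0.8,0,0,0,0],[1,-0.91,0,0,0,0]]' 0
python3 -m pendant '[[0.15,0,0,0,0,0],[0.35,0,0,0,0,0],[0.55,0,0.1,0,0,0],[0.7,0,0.2,0,0,0],[0.73,0,0.3,0,0,0],[0.73,0,0.4,0,0,0],[0.73,0,0.45,0,0,0],[0.73,0,0.45,0,0,0]]'
python3 - <<'E'
from cell import env, viewer
import cv2,numpy as np
o=env.get_obs(); print(np.round(o["force"],2))
def pt(c,u,v,z):
    R=c["view"][:3,:3];t=c["view"][:3,3];o=-R.T@t;d=R.T@np.array([(u-c["cx"])/c["fx"],(v-c["cy"])/c["fy"],1])
    return np.round((o+d*(z-o[2])/d[2])[:2],4)
c=viewer.read_camera("scene");print(pt(c,606/4+170-.4,180/4+125-.4,.078))
c=viewer.read_camera("side");print(pt(c,287*.3+120-.3,313*.3+130-.3,.078))
f=c["frame"][130:310,120:360,::-1]
cv2.imwrite("pics/press3.png",cv2.resize(f,(800,600),interpolation=cv2.INTER_CUBIC))
E
```

```text
time_s: 11.45
tool_pos: [0.6422, 0.0896, 0.1125]
tool_rot: [-180.0, -0.0, -91.8]
force: [0.1, -0.2, -0.4]
grip_width: 0.0008
time_s: 12.45
tool_pos: [0.6392, 0.0178, 0.0675]
tool_rot: [180.0, -0.0, -91.7]
force: [-2.1, -2.2, 3.2]
grip_width: 0.0007
[-2.06 -2.23  3.2 ]
[0.5567 0.1839]
[0.5507 0.1876]
```

View pics/press3.png

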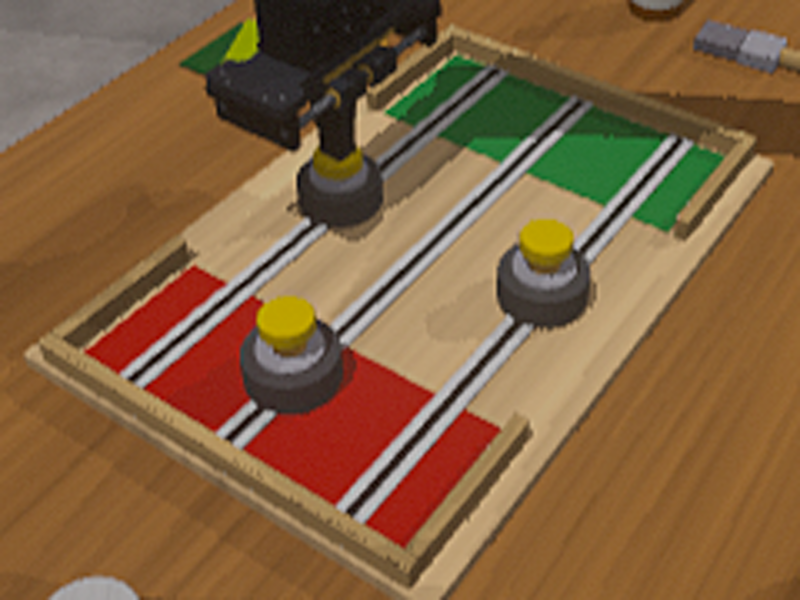

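```bash
python3 -m pendant '[[0,0,-0.2,0,0,0],[0,0,-0.35,0,0,0],[0,0,-0.35,0,0,0],[0,0,-0.35,0,0,0],[0,0,-0.35,0,0,0],[0,0,-0.35,0,0,0],[0,0,-0.35,0,0,0],[0,0,-0.22,0,0,0]]' 60
python3 -m pendant '[[0,0,0.1,0,0,0],[0,0,0.25,0,0,0],[0,0,0.36,0,0,0],[0.1,0,0.37,0,0,0],[0.2,0,0.37,0,0,0],[0.33,0,0.37,0,0,0],[0.46,0,0.37,0,0,0],[0.6,0,0.37,0,0,0]]'
python3 -m pendant '[[0.14,0,0,0,0,0],[0.28,0,0,0,0,0],[0.42,0,0,0,0,0],[0.56,0,0,0,0,0],[0.7,0,0,0,0,0],[0.84,0,0,0,0,0],[0.94,0,0,0,0,0],[1,0,0,0,0,0]]'
python3 -m pendant '[[0.1,0,0,0,0,0],[0.17,0,0,0,0,0],[0.2,0,0,0,0,0],[0.2,0,0,0,0,0],[0.17,0,-0.02,0,0,0],[0.15,0,-0.2,0,0,0],[0.15,0,-0.4,0,0,0],[0.15,0,-0.6,0,0,0]]'
```

```text
time_s: 13.55
tool_pos: [0.6402, 0.0177, 0.09]
tool_rot: [-179.9, 0.0, -91.8]
force: [-1.0, -0.1, 0.1]
grip_width: 0.0592
time_s: 14.55
tool_pos: [0.6373, -0.0433, 0.0526]
tool_rot: [180.0, 0.0, -91.8]
force: [-1.5, 3.8, -2.0]
grip_width: 0.06
time_s: 15.55
tool_pos: [0.6345, -0.1433, 0.0526]
tool_rot: [-180.0, -0.0, -91.8]
force: [-0.5, 3.2, -0.4]
grip_width: 0.06
time_s: 16.55
tool_pos: [0.6346, -0.1575, 0.115]
tool_rot: [-179.9, -0.1, -91.8]
force: [0.4, -0.9, -0.0]
grip_width: 0.0597
```

```bash
python3 -m pendant '[[-0.1,0.1,0,0,0,0],[-0.22,0.22,0,0,0,0],[-0.35,0.35,0,0,0,0],[-0.48,0.48,0,0,0,0],[-0.61,0.61,0,0,0,0],[-0.74,0.74,0,0,0,0],[-0.87,0.87,0,0,0,0],[-1,1,0,0,0,0]]' 0
python3 -m pendant '[[-0.15,0.15,0,0,0,0],[-0.33,0.35,0,0,0,0],[-0.5,0.6,0,0,0,0],[-0.65,0.8,0.05,0,0,0],[-0.74,0.94,0.2,0,0,0],[-0.74,0.94,0.35,0,0,0],[-0.74,0.94,0.45,0,0,0],[-0.74,0.94,0.45,0,0,0]]'
python3 - <<'E'
from cell import env, viewer
import cv2,numpy as np
c=viewer.read_camera("side")
f=c["frame"][130:310,120:360,::-1]
cv2.imwrite("pics/press1.png",cv2.resize(f,(800,600),interpolation=cv2.INTER_CUBIC))
o=env.get_obs(); print(np.round(o["force"],2))
E
```

```text
time_s: 17.55
tool_pos: [0.5362, -0.0534, 0.1125]
tool_rot: [-180.0, -0.0, -91.8]
force: [-0.0, -1.4, 0.3]
grip_width: 0.0006
time_s: 18.55
tool_pos: [0.445, 0.0225, 0.0669]
tool_rot: [179.9, 0.0, -91.8]
force: [-2.2, 0.5, 4.4]
grip_width: 0.0004
[-2.13  0.38  3.51]
```

View pics/press1.png

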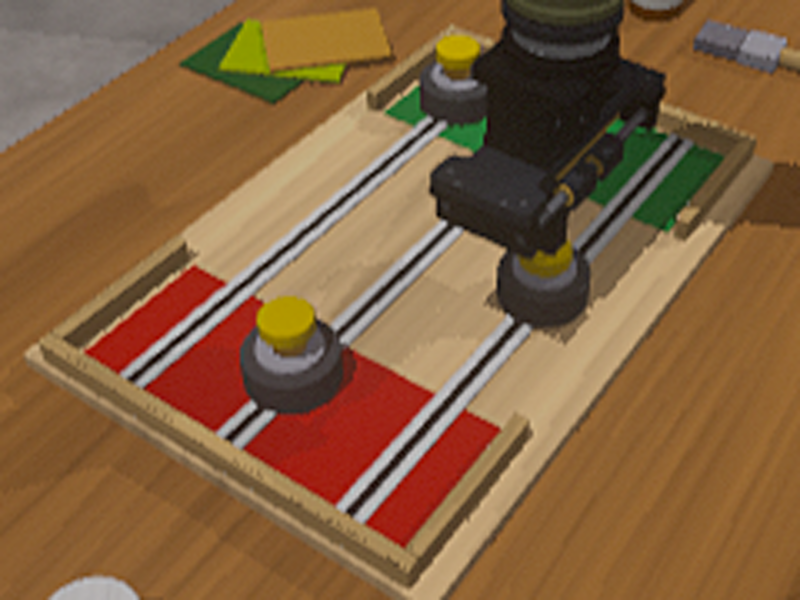

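```bash
python3 -m pendant '[[0,0,-0.2,0,0,0],[0,0,-0.35,0,0,0],[0,0,-0.35,0,0,0],[0,0,-0.35,0,0,0],[0,0,-0.35,0,0,0],[0,0,-0.35,0,0,0],[0,0,-0.35,0,0,0],[0,0,-0.22,0,0,0]]' 60
python3 -m pendant '[[0,0,0.1,0,0,0],[0,0,0.25,0,0,0],[0,0,0.36,0,0,0],[0.1,0,0.37,0,0,0],[0.2,0,0.37,0,0,0],[0.33,0,0.37,0,0,0],[0.46,0,0.37,0,0,0],[0.6,0,0.37,0,0,0]]'
python3 -m pendant '[[0.14,0,0,0,0,0],[0.28,0,0,0,0,0],[0.42,0,0,0,0,0],[0.56,0,0,0,0,0],[0.7,0,0,0,0,0],[0.84,0,0,0,0,0],[0.94,0,0,0,0,0],[1,0,0,0,0,0]]'
python3 -m pendant '[[0.1,0,0,0,0,0],[0.17,0,0,0,0,0],[0.2,0,0,0,0,0],[0.2,0,0,0,0,0],[0.17,0,-0.02,0,0,0],[0.13,0,-0.2,0,0,0],[0.13,0,-0.4,0,0,0],[0.13,0,-0.6,0,0,0]]'
python3 -m pendant '[[-0.1,0,-0.1,0,0,0],[-0.3,0,-0.2,0,0,0],[-0.5,0,-0.35,0,0,0],[-0.6,0,-0.5,0,0,0],[-0.7,0,-0.65,0,0,0],[-0.8,0,-0.8,0,0,0],[-0.9,0,-0.9,0,0,0],[-1,0,-1,0,0,0]]'
python3 - <<'E'
from cell import env, viewer
import cv2,numpy as np
for n,(x,y,w,h) in dict(scene=(170,125,200,150),side=(120,130,240,180)).items():
    f=viewer.read_camera(n)["frame"][:,:,::-1]
    cv2.imwrite(f"pics/{n}9.png",cv2.resize(f[y:y+h,x:x+w],(800,600),interpolation=cv2.INTER_CUBIC))
    cv2.imwrite(f"pics/{n}9f.png",f)
E
```

```text
time_s: 19.6
tool_pos: [0.4463, 0.0225, 0.0897]
tool_rot: [-179.9, -0.0, -91.8]
force: [0.5, -0.3, -0.6]
grip_width: 0.0593
time_s: 20.6
tool_pos: [0.4433, -0.0385, 0.0526]
tool_rot: [180.0, -0.0, -91.8]
force: [-0.2, 3.6, -1.7]
grip_width: 0.0598
time_s: 21.6
tool_pos: [0.4405, -0.1381, 0.0525]
tool_rot: [-180.0, -0.0, -91.8]
force: [-0.4, 3.1, -1.8]
grip_width: 0.0599
time_s: 22.6
tool_pos: [0.4406, -0.1506, 0.1138]
tool_rot: [-179.9, -0.1, -91.7]
force: [0.8, -1.0, 0.7]
grip_width: 0.0602
time_s: 23.6
tool_pos: [0.4431, -0.0499, 0.2131]
tool_rot: [180.0, -0.0, -91.8]
force: [1.2, -0.9, 0.1]
grip_width: 0.0606
```

View pics/scene9.png

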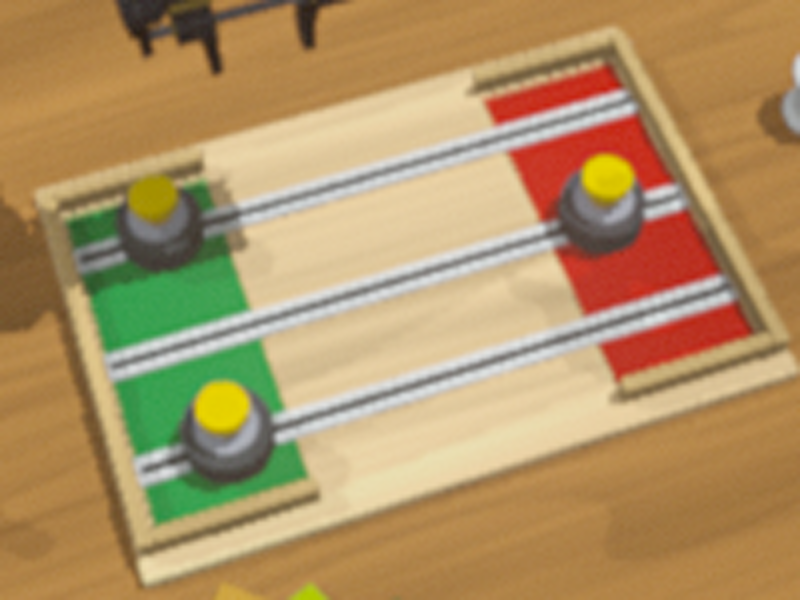

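View pics/side9.png

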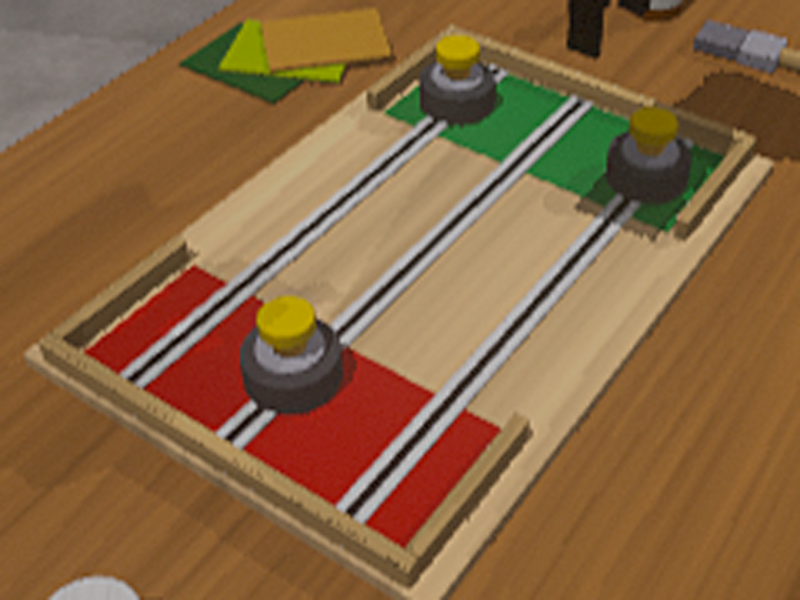

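View pics/scene9f.png

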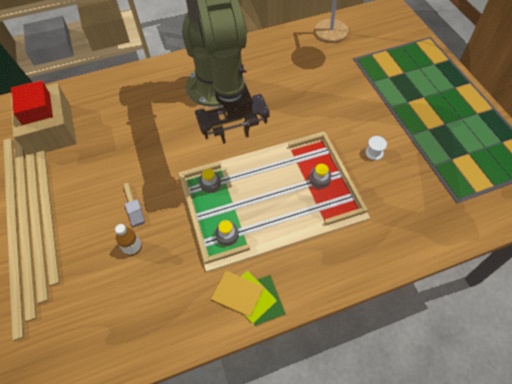

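Run:
```python
from cell import env, viewer
import numpy as np
def pt(c,u,v,z):
    R=c["view"][:3,:3];t=c["view"][:3,3];o=-R.T@t;d=R.T@np.array([(u-c["cx"])/c["fx"],(v-c["cy"])/c["fy"],1])
    return (o+d*(z-o[2])/d[2])[:2]
s=viewer.read_camera("scene");e=viewer.read_camera("side")
S=lambda p:pt(s,p[0]/4+170-.4,p[1]/4+125-.4,.078)
E=lambda p:pt(e,p[0]*.3+120-.3,p[1]*.3+130-.3,.078)
for n,a,b,c,d in [("r1",(361,136),(153,198),(546,237),(654,122)),("r2",(404,240),(607,178),(432,186),(287,313)),("r3",(447,338),(221,405),(337,144),(458,49))]:
    print(n,np.round(S(b)-S(a),4),np.round(E(d)-E(c),4))
```

```text
r1 [-0.0026 -0.1714] [-0.0051 -0.1705]
r2 [0.0034 0.1681] [0.0072 0.1645]
r3 [-0.0071 -0.1721] [-0.0057 -0.1688]
```

All three have travelled 164–172 mm, more than the 155 mm needed. Their buttons are up, the arm is clear and the bystanders haven't moved.

```bash
python3 -c "
from cell import env
print(env.sign_off())"
```

```text
the job is handed in; nothing more can be done
None
```

I tested all three hold-downs, slid each into its bay, and handed the job in about 24 s into the 59 s limit; the hand-in reported no verdict.

| Hold-down | Force felt when pressed | Spring | Moved to | Travel, scene / side camera |
|---|---|---|---|---|
| Middle rail | about 11 N at 6–7 mm down | stiff | red bay (+y) | 168 / 165 mm |
| Far rail | 3.2 N at about 10 mm down | weak | green bay (-y) | 172 / 169 mm |
| Rail nearest the robot | 3.5–4.4 N at about 11 mm down | weak | green bay (-y) | 171 / 171 mm |

- **Positions:** wholly inside is 155 mm, so all three clear it by about 10 mm or more. The two cameras agreed to within 4 mm.
- **Final picture:** the buttons were up, and the gripper was clear at about 0.21 m height. The spool, flux bottle and brush looked unmoved by eye, but I did not measure them.
- **Sideways force:** the presses showed 2–5 N of sideways force I had not expected. It did not change any stiff or weak reading.

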